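# Pop the snap cap off the water tank with the cap puller

## Task

Take the stirrup-shaped cap puller from the tray, rest it lightly on the tank's flat top, slide it under the rim of the snug white snap cap until it gently stops fully home against the cap, then pull straight up, firmly but steadily and never with a jerk, until the cap lets go and rides up level in the puller. Lower the cap, not drop it, skirt down onto the tray, draw the puller out from under it and leave the puller standing upright on the tray, clear of the cap. Do not touch the clean cap with the gripper, never force the puller sideways or press it hard on the tank, and leave everything else where it is.

Things in the scene. Friction and masses are not known exactly. Their poses are not given: they have to be found in the camera images.
- tank: Low blue plastic water tank, fixed (full), 190 mm (x) by 300 mm (y), flat top 130 mm above the table. Origin: centre of its underside. A pump neck at x 0, y +90 mm is closed by the white snap cap; the top is bare around it for 95 mm to -x and +x, 60 mm to +y, 65 mm to -y. The -y half has a blue screw lid, 92 mm across, rising 33 mm (stays shut); a carrying grip between is no higher than the top.
- neck (a point): Point on the tank's flat top on the axis of the pump neck, under the cap; axes as the tank's. The neck is 10.5 mm high; snap lugs in a stiff wet seal hold the cap and give way slowly: a steady straight pull of 14 to 20 N draws it up in some 3 to 8 s, then it pops free about 4 mm up. A quick pull meets far more force; over 28 N would crack its rim.
- cap: Round white snap cap, 30 g, 17 mm high, hollow below. Origin: centre of its underside, z up. Skirt 40 mm across; a rim 52 mm across sticks out all round it from 7 to 10 mm above the underside, so a seated cap leaves a gap 7 mm high and 6 mm deep between rim and tank top. On the tray it stands on its skirt with the same gap.
- puller: Cap puller, 140 g: steel stirrup with an upright black handle, standing on two feet. Origin: midway between them on the underside, straight below the handle; z up; open side to +x. Feet: flat bars 4 mm thick, x -30 to +20 mm, |y| 22 to 32 mm. Side plates, |y| 28 to 32 mm, rise from the feet to a bridge 24 to 29 mm up (x -14 to +14 mm). The feet go into the gap under the cap's rim.
- puller_grip (a point): Middle of the puller's handle, 62 mm above its underside, on the puller's z axis; axes as the puller's. Handle: 22 mm (x) by 16 mm (y), from 29 to 88 mm above the underside.
- puller_back (a point): Centre of the inner face of the puller's back plate: x -26 mm, y 0, 15 mm above the underside; the plate closes the -x end from 4 to 26 mm up. It stops against the cap's rim when the puller is fully home: the cap's axis is then at the puller's origin, with 2 mm to spare on either side.
- tray: Grey shallow plastic tray, fixed, 200 mm (x) by 260 mm (y), rim 12 mm high, walls 4 mm. Origin: centre of its underside; its inner floor is 4 mm above that. The puller stands on it at the start; cap and puller go on it at the end.
- seal: Bystander: black rubber sealing ring, 44 mm across, 6 mm high, lying on the tray near its +x +y corner (about x +72, y +102 mm from the tray's origin). Origin: centre of its underside.
- cup: Bystander: white plastic cup, 68 mm across, 85 mm high. Origin: centre of its underside.
- screwlid: Bystander: loose blue screw lid lying flat, 92 mm across, 25 mm high. Origin: centre of its underside.
- rinse: Bystander: pale capped bottle, 54 mm across, 150 mm high. Origin: centre of its underside.
- spout: Bystander: violet and white dispensing tap standing up, 82 mm high, 80 mm long. Origin: centre of its underside.
- torch: Bystander: torch lying down, 155 mm long, 38 mm high. Origin: below its middle, on the table.
- tape: Bystander: roll of brown tape lying flat, 96 mm across, 30 mm high. Origin: centre of its underside.
Not all that is in view belongs to the job. What is shaped like the puller but orange or red is not meant. Of the things like the cap, leave any that is purple; of the rest the larger one is meant.

How it is judged:
By the outcome, as a careful person would: the job done as asked, in the order asked, and still so for the second after the job is handed in, with the robot touching nothing.
It also fails if it takes over 72 s, if anything falls off the work surface, if the arm or the gripper's body presses on something with over 40 N, if the wrist force passes 120 N, or if a joint passes its speed limit or range.

## Robot

A 6-joint arm with a two-finger parallel gripper is mounted at the origin on the work surface. World frame = base frame: x ahead of the robot, y to its left, z up, the work surface at z = 0. Lengths are in m, angles in rad, forces in N, time in s.
With the tool pointing down it reaches from about 0.4 to 0.825 m from the base axis. Payload 7 kg.
Tool frame: the origin (TCP) lies at the very end of the fingers, on their centre line; the grasp point (between the pads) lies 19 mm behind it (pinch_z is the distance from the TCP to the grasp point, in m); z points along the fingers, y is the line along which they close (so a half turn about z gives the same grasp; the last joint's range is limited). The gripper opens to 85 mm and grips with 20 to 120 N. Pads are 22 mm wide; open, the fingers measure 114 mm over their backs; the gripper's body (76 mm by 85 mm) begins 54 mm behind the grasp point. The pads swing forward as they close: fully open they stand 13 mm farther back than shut.
Start: joints at [-0.974, 0.359, 0.012, 0, -1.224, -0.288], TCP at [0.205, -0.643, 0.201] pointing down, gripper open.
Joint ranges: [-3.07, 3.07], [-1.43, 2.12], [-1.02, 1.25], [-3.03, 1.67], [-3.05, -0], [-3.03, 3.03]. Speed limits (rad/s): [2.39, 2.39, 3.01, 3.14, 3.14, 3.14].

## Interface

Orientations are given as a unit quaternion [x, y, z, w].
In Python, from cell import read_state, get_image, camera_info, close_job, pinch_z gives the robot as it stands.
- The arm moves only by the tool drive_tool, never from a script. Its arguments are lists of equal length, an entry for each row: "twist": the turn, a rotation vector about the tool's x, y, z in degrees, a list of three; "delta_pos": the shift along the tool's x, y, z in cm, a list of three; "fingers": the gripper command: -1 is shut, 1 is fully open, values between are in proportion. A call has 1 to 12 rows; each row shifts and turns the commanded pose from where the row before left it, along the tool's axes as they then stand; what a row does not reach is not made up. A row lasts 1/12 s, in which the tool goes at most 41.7 mm and 7.16 degrees, less where a joint would pass 70% of its speed; a pose out of reach is approached as far as the arm can. A call is refused whole if a number of a shift passes 4.17 or a number of a turn 7.16, either way. A call with a gripper value outside its range is refused whole. The fingers move at their own pace and stop on an object; "squeeze" is the grip in N (left out, the last holds). Time passes only in rows, so rows that do not move let the fingers close. It gives the time, the measured TCP pose, the force, the opening and the grip force at its end, in the units of the state.
- read_state(): the state, without advancing time (a new reading comes with each control period).
- get_image(name): name is "scene" or "side" or "wrist"; returns (picture, depth): 400x640x3 uint8, red, green, blue; 400x640 float32, m along the optical axis (not along the pixel's ray), 0 where there is no reading.
- camera_info(name): a dict with "K" (3x3 intrinsics, pixels), "xyz" and "orientation" of the camera in the world. Camera axes: x right, y down, z forward; pixel columns grow to the right and rows downward; lengths in m; the calibration is good to about 2 mm. A picture is of the moment at which its call begins: read the wrist's pose just before it. camera_info takes no time and is no camera call; for the wrist camera it gives the pose at the moment of the call.
- close_job(): hands the job in; it is judged then, once.
The state is a dict: "time": time; "joint_positions": joint angles; "qd": joint speeds; "joint_efforts": joint torques, N m; "tool_pos": TCP position; "ee_rot": TCP orientation; "force": force on the tool from outside, world axes, zero at the start; "wrist_torque": the same for the moment, N m; "opening": finger opening in m; "finger_force": force on a finger pad.
Only numpy, scipy, OpenCV 4.12 (cv2) and the standard library are available. Lean on these libraries where they do the work, as an engineer would, in place of code of your own. Each camera call takes 0.05 s, during which the arm holds its last target. There are 200 camera calls.

## Working session

There is one attempt and no reset: what is moved stays moved. The work goes in short steps, Python scripts to look and compute and a tool call to move; the robot and the scene stay as the last step left them, time stands still between calls to the robot, and variables do not carry over. Pictures are saved under pics/ and viewed, at most 10 in all, crops included, and the job is handed in when it is done.

Besides the shell and the picture viewer there is one more tool, called after "Emit:" by a JSON object that holds its "api" and its "payload", one argument or row to a line. drive_tool: Moves the arm, as the interface text tells. Its arguments: {"type":"object","properties":{"twist":{"type":"array","items":{"type":"array","items":{"type":"number"}}},"delta_pos":{"type":"array","items":{"type":"array","items":{"type":"number"}}},"fingers":{"type":"array","items":{"type":"number"}},"squeeze":{"type":"number"}},"required":["twist","delta_pos","fingers"]}

```bash
mkdir -p pics; ls
cat > h.py <<'E'
import numpy as np, cv2
from scipy.spatial.transform import Rotation as R
from cell import *
def snap(n):
    ci=camera_info(n); im,d=get_image(n)
    np.savez('last_'+n,im=im,d=d,K=ci['K'],p=ci['xyz'],q=ci['orientation'])
    return im,d
class V:
    def __init__(s,n):
        f=np.load('last_'+n+'.npz'); s.im=f['im'];s.d=f['d'];s.K=f['K'];s.p=f['p'];s.q=f['q']
        s.M=R.from_quat(s.q).as_matrix() if s.q.shape==(4,) else s.q
    def ray(s,u,v): return s.M@np.linalg.solve(s.K,[u,v,1.])
    def plane(s,u,v,z):
        r=s.ray(u,v); return s.p+r*(z-s.p[2])/r[2]
    def pt(s,u,v): return s.p+s.ray(u,v)*s.d[int(v),int(u)]
    def cloud(s):
        v,u=np.mgrid[:400,:640]
        P=np.stack([u,v,np.ones_like(u)],-1)@np.linalg.inv(s.K).T*s.d[...,None]
        return P@s.M.T+s.p
E
python3 - <<'E'
from h import *
for n in ['scene','side']:
    im,d=snap(n); cv2.imwrite(f'pics/{n}0.png',im[...,::-1]); print(n,camera_info(n))
print(read_state())
E
```

```text
pics
scene {'K': array([[501.53734424,   0.        , 322.69959011],
       [  0.        , 501.53734424, 198.46523925],
       [  0.        ,   0.        ,   1.        ]]), 'xyz': array([ 1.28659105, -0.38861853,  1.21518287]), 'orientation': array([ 0.81989221,  0.48197433, -0.15835413, -0.26533278])}
side {'K': array([[385.09508963,   0.        , 325.74496775],
       [  0.        , 385.09508963, 198.58101061],
       [  0.        ,   0.        ,   1.        ]]), 'xyz': array([0.36846806, 0.9210379 , 0.63403003]), 'orientation': array([-0.07894121,  0.86132257, -0.49898693,  0.05388658])}
{'time': 0.1, 'joint_positions': array([-9.73933123e-01,  3.59319107e-01,  1.11866493e-02, -2.87544493e-04,
       -1.22412029e+00, -2.88111671e-01]), 'qd': array([-6.89805170e-04, -1.62491902e-03,  2.32577278e-03,  1.20122085e-03,
        2.95240736e-04, -5.68562425e-05]), 'joint_efforts': array([-2.16816457e-03, -5.84763980e+01,  2.94107705e+01,  6.95455223e+00,
       -3.19951127e-03, -2.24692815e-05]), 'tool_pos': array([ 0.20494571, -0.64265016,  0.20027445]), 'ee_rot': array([-1.53714910e-01,  9.88114962e-01,  7.15961975e-04, -1.89648750e-04]), 'force': array([-0.28181461,  0.62367678,  0.25184162]), 'wrist_torque': array([-0.04757051, -0.04503791,  0.01263305]), 'finger_force': 0.0, 'opening': 0.0854557180316863}
```

View pics/scene0.png

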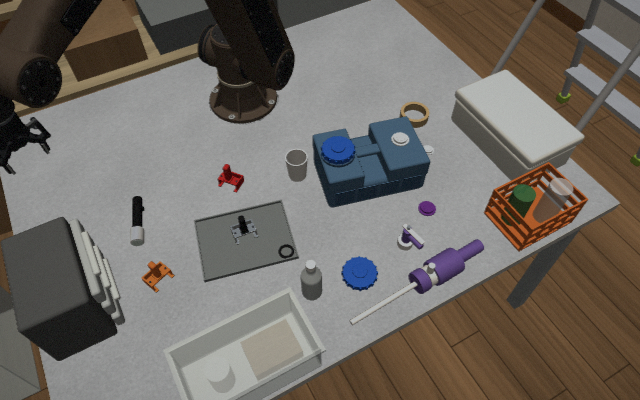

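View pics/side0.png

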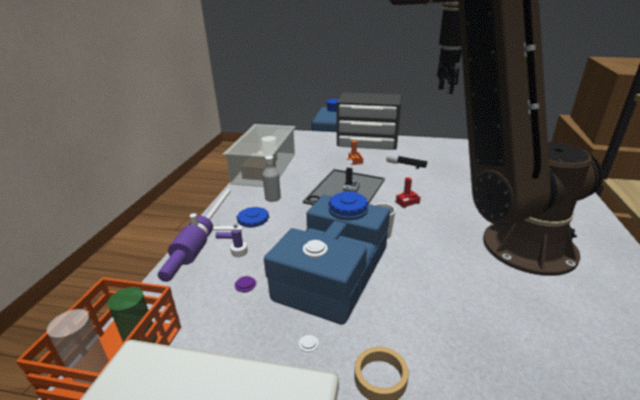

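Scene view candidates:
- Pullers: black/steel on the tray at (243,228), which is the one meant. Orange at (157,275) and red at (230,178) are not.
- Caps: white on the tank at (400,139), larger and so the one meant. Small white on the table at (428,150) and purple at (427,208) are not.

The tray is at about (246,240), with the seal ring at (286,251).

Run:
```python
from h import *
s=V('scene'); C=s.cloud(); hsv=cv2.cvtColor(s.im,cv2.COLOR_RGB2HSV)
vv,uu=np.mgrid[:400,:640]
def box(u0,v0,u1,v1): return (uu>=u0)&(uu<=u1)&(vv>=v0)&(vv<=v1)
def rect(P,name):
    (c,sz,a)=cv2.minAreaRect(P[:,:2].astype(np.float32)*1000); print(name,np.round(c,1),np.round(sz,1),round(a,2),len(P))
    print(' corners',np.round(cv2.boxPoints((c,sz,a))).tolist())
m=box(305,110,440,210)&(abs(C[...,2]-.130)<.004); rect(C[m],'tanktop'); print(np.median(C[m],0))
m=box(380,125,420,155)&(hsv[...,1]<60)&(hsv[...,2]>140); P=C[m]; print('cap',P.min(0),P.max(0),np.median(P,0)); rect(P,'cap')
m=box(415,140,440,160)&(hsv[...,1]<30)&(hsv[...,2]>190);P=C[m]; rect(P,'smallcap')
m=box(190,198,302,282)&(C[...,2]<.02)&(C[...,2]>.0085); rect(C[m],'trayrim')
m=box(215,205,270,250)&(C[...,2]>.07)&(C[...,2]<.11); P=C[m]; rect(P,'handletop'); print(P.mean(0),P.max(0))
for lo,hi in[(.024,.045),(.006,.022)]:
    m=box(215,205,270,250)&(C[...,2]>lo)&(C[...,2]<hi); rect(C[m],f'{lo}')
m=box(270,240,300,262)&(hsv[...,2]<60); P=C[m]; print('seal',np.median(P,0))
a=cv2.resize(s.im[195:260,205:300],None,fx=4,fy=4,interpolation=2)
b=cv2.resize(s.im[110:175,360:455],None,fx=4,fy=4,interpolation=2)
cv2.imwrite('pics/c1.png',np.hstack([a,b])[...,::-1])
```

```text
tanktop [504.2 196.1] [300.2 195. ] 76.6 2686
 corners [[375.0, 73.0], [564.0, 27.0], [634.0, 319.0], [444.0, 365.0]]
[0.52732049 0.24012828 0.13035792]
cap [ 0.40747642 -0.38861853 -0.00523294] [1.28659105 0.45961084 1.21518287] [0.51856059 0.2905233  0.14455007]
cap [825.2   9.3] [  83.1 1215.7] 45.32 217
 corners [[364.0, 407.0], [1228.0, -448.0], [1287.0, -389.0], [422.0, 466.0]]
smallcap [0. 0.] [0. 0.] 0.0 0
 corners [[0.0, 0.0], [0.0, 0.0], [0.0, 0.0], [0.0, 0.0]]
trayrim [ 523.6 -216.9] [296.9 260.6] 67.95 1109
 corners [[347.0, -306.0], [589.0, -403.0], [700.0, -128.0], [459.0, -30.0]]
handletop [ 523.8 -221.6] [15.9 20.1] 81.93 62
 corners [[513.0, -228.0], [533.0, -231.0], [535.0, -215.0], [515.0, -212.0]]
[ 0.52559267 -0.22224687  0.08667464] [ 0.53351367 -0.21354606  0.09745544]
0.024 [ 511.3 -220.6] [64.2 48.8] 86.28 239
 corners [[485.0, -251.0], [534.0, -254.0], [538.0, -190.0], [489.0, -187.0]]
0.006 [ 494.2 -218.2] [165.  155.1] 62.75 854
 corners [[387.0, -256.0], [525.0, -327.0], [601.0, -180.0], [463.0, -109.0]]
seal [ 0.63482264 -0.14589687  0.00982348]
```

View pics/c1.png

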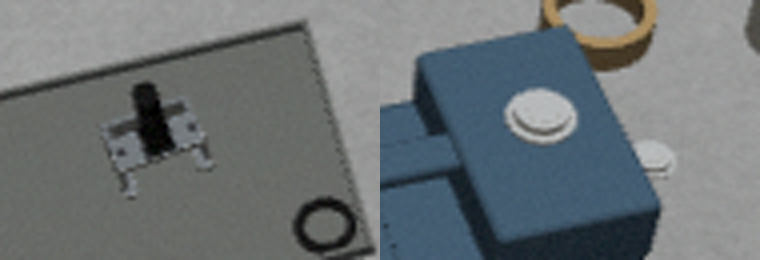

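The crop confirms the black/steel puller with its open side toward image-bottom (+x), and the flanged white cap on the tank. Next I go above the puller for a wrist look.

```bash
cat >> h.py <<'E'
def plan(target,yaw=None):
    """print shift in current tool axes (cm) and twist (deg) to have TCP at target, tool y along puller/tank y of given yaw(deg)"""
    st=read_state(); M=R.from_quat(st['ee_rot']).as_matrix()
    print('pos',st['tool_pos'].round(4),'F',st['force'].round(2),'t',round(st['time'],2),'open',round(st['opening'],4))
    print('shift cm',(M.T@(np.array(target)-st['tool_pos'])*100).round(2))
    if yaw is not None:
        c,s_=np.cos(np.radians(yaw)),np.sin(np.radians(yaw))
        T=np.array([[-c,-s_,0],[-s_,c,0],[0,0,-1]]).T
        T=np.column_stack([[-c,-s_,0],[-s_,c,0],[0,0,-1]])
        print('twist',np.degrees(R.from_matrix(M.T@T).as_rotvec()).round(2))
E
python3 - <<'E'
from h import *
plan([.50,-.222,.25],-6)
ci=camera_info('wrist');st=read_state();M=R.from_quat(st['ee_rot']).as_matrix()
print(ci['K'],M.T@(ci['xyz']-st['tool_pos']), M.T@R.from_quat(ci['orientation']).as_matrix())
E
```

```text
pos [ 0.2049 -0.6427  0.2003] F [-0.28  0.62  0.25] t 0.1 open 0.0855
shift cm [-40.89  31.12  -4.93]
twist [ 0.08 -0.03 23.68]
[[300.0045358    0.         317.48872229]
 [  0.         300.0045358  199.03727448]
 [  0.           0.           1.        ]] [ 0.07861687 -0.00136931 -0.17228487] [[ 1.53704358e-03 -9.51719935e-01 -3.06963846e-01]
 [ 9.99998403e-01  1.18293369e-03  1.33963512e-03]
 [-9.11839570e-04 -3.06965415e-01  9.51720233e-01]]
```

Emit:
{"api": "drive_tool", "payload": {
  "twist": [
    [0,0,0],
    [0,0,0],
    [0,0,0],
    [0,0,0],
    [0,0,0],
    [0,0,0],
    [0,0,0],
    [0,0,0],
    [0,0,0],
    [0,0,0],
    [0,0,0],
    [0,0,0]
  ],
  "delta_pos": [
    [-2,1.5,-0.4],
    [-3,2.3,-0.4],
    [-3.3,2.5,-0.4],
    [-3.3,2.5,-0.4],
    [-3.3,2.5,-0.4],
    [-3.3,2.5,-0.4],
    [-3.3,2.5,-0.4],
    [-3.3,2.5,-0.4],
    [-3.3,2.5,-0.4],
    [-3.3,2.5,-0.4],
    [-3.3,2.5,-0.4],
    [-3,2.2,-0.4]
  ],
  "fingers": [1,1,1,1,1,1,1,1,1,1,1,1]
}}

```text
time: 1.1
tool_pos: [0.4784, -0.2547, 0.2493]
ee_rot: [-0.154, 0.988, 0.0, 0.0]
force: [-0.1, -0.8, -0.6]
opening: 0.0854
finger_force: 0.0
```

Emit:
{"api": "drive_tool", "payload": {
  "twist": [
    [0,0,4],
    [0,0,6],
    [0,0,6],
    [0,0,5],
    [0,0,2.7],
    [0,0,0],
    [0,0,0]
  ],
  "delta_pos": [
    [-2,1,0],
    [0,0,0],
    [0,0,0],
    [0,0,0],
    [0,0,0],
    [0,0,0],
    [0,0,0]
  ],
  "fingers": [1,1,1,1,1,1,1]
}}

```text
time: 1.68
tool_pos: [0.4935, -0.2412, 0.2488]
ee_rot: [0.051, 0.999, 0.0, -0.0]
force: [-0.2, -0.0, 0.8]
opening: 0.0851
finger_force: 0.0
```

Run:
```python
from h import *
plan([.525,-.222,.25],-6)
im,d=snap('wrist'); cv2.imwrite('pics/w1.png',im[...,::-1])
s=V('wrist');C=s.cloud()
def rect(P,name):
    (c,sz,a)=cv2.minAreaRect(P[:,:2].astype(np.float32)*1000); print(name,np.round(c,1),np.round(sz,1),round(a,2),len(P),np.round(cv2.boxPoints((c,sz,a))).tolist())
near=(abs(C[...,0]-.52)<.06)&(abs(C[...,1]+.222)<.06)
for lo,hi in [(.085,.097),(.045,.085),(.025,.036),(.0065,.012)]:
    m=near&(C[...,2]>lo)&(C[...,2]<hi)
    if m.any(): rect(C[m],(lo,hi))
```

```text
pos [ 0.4935 -0.2412  0.2488] F [-0.17 -0.01  0.81] t 1.68 open 0.0851
shift cm [-2.93  2.24 -0.12]
twist [ 0.01 -0.03  0.1 ]
(0.085, 0.097) [ 520.3 -222.6] [15.3 22.2] 85.56 239 [[509.0, -229.0], [531.0, -231.0], [532.0, -216.0], [510.0, -214.0]]
(0.045, 0.085) [ 514.7 -225.4] [10.7 20.4] 33.31 110 [[505.0, -220.0], [516.0, -237.0], [525.0, -231.0], [514.0, -214.0]]
(0.025, 0.036) [ 512.  -221.9] [64.  43.8] 85.57 905 [[488.0, -252.0], [531.0, -256.0], [536.0, -192.0], [493.0, -188.0]]
(0.0065, 0.012) [ 492.8 -225.9] [46.3 68.4] 4.62 108 [[467.0, -194.0], [472.0, -262.0], [519.0, -258.0], [513.0, -190.0]]
```

View pics/w1.png

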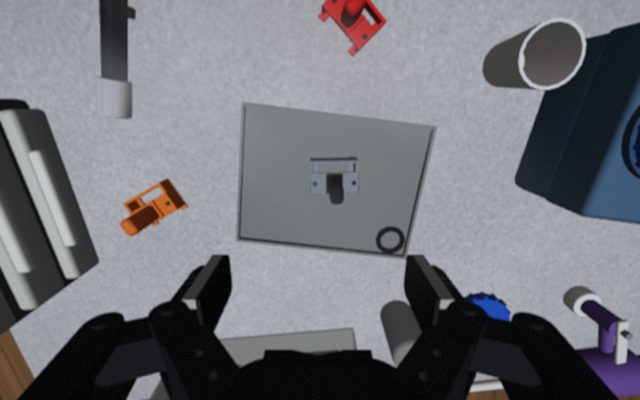

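Wrist view: the puller handle is at (336,188) on the tray, seal at (389,239). Handle top and bridge agree on origin (0.520, −0.2225), yaw −4.4°.

Run:
```python
from h import *
plan([.520,-.2225,.047],-4.4)
s=V('scene'); C=s.cloud(); w=V('wrist')
# tank top orientation from edge of blue top & cap, tray floor corners from wrist ray cast
for uv in [(245,103),(434,126),(407,257),(238,240)]: print('tray rim corner',w.plane(*uv,.012).round(4))
m=np.zeros((400,640),bool); m[125:157,380:420]=True
m&=(C[...,2]>.133)&(C[...,2]<.16); P=C[m]; print('cap',P[:,:2].min(0),P[:,:2].max(0))
for lo,hi in [(.137,.1425),(.1445,.15)]:
  Q=P[(P[:,2]>lo)&(P[:,2]<hi)]; print(lo,cv2.minEnclosingCircle(Q[:,:2].astype(np.float32)*1000),np.median(Q[:,2]),len(Q))
```

```text
pos [ 0.4935 -0.2413  0.2489] F [0.15 0.58 1.09] t 1.73 open 0.0853
shift cm [-2.45  2.14 20.19]
twist [ 0.01 -0.03 -1.5 ]
tray rim corner [ 0.4068 -0.3278  0.012 ]
tray rim corner [ 0.461 -0.083  0.012]
tray rim corner [ 0.6532 -0.1208  0.012 ]
tray rim corner [ 0.5987 -0.3724  0.012 ]
cap [0.44732835 0.21481564] [0.5957665  0.34774183]
0.137 ((528.9146118164062, 279.5476989746094), 61.41239929199219) 0.1401876517476781 54
0.1445 ((523.7168579101562, 280.5028381347656), 25.126237869262695) 0.14704949795697675 95
```

Emit:
{"api": "drive_tool", "payload": {
  "twist": [
    [0,0,-1.5],
    [0,0,0],
    [0,0,0],
    [0,0,0],
    [0,0,0],
    [0,0,0],
    [0,0,0],
    [0,0,0],
    [0,0,0],
    [0,0,0],
    [0,0,0],
    [0,0,0]
  ],
  "delta_pos": [
    [0,0,0],
    [-0.8,0.7,2],
    [-0.8,0.7,3],
    [-0.82,0.78,3],
    [0,0,3],
    [0,0,3],
    [0,0,2.5],
    [0,0,2],
    [0,0,1],
    [0,0,0.6],
    [0,0,0],
    [0,0,0]
  ],
  "fingers": [1,1,1,1,1,1,1,1,1,1,1,1]
}}

```text
time: 2.73
tool_pos: [0.5202, -0.2217, 0.0489]
ee_rot: [0.039, 0.999, -0.0, 0.0]
force: [0.0, 0.1, 0.6]
opening: 0.0853
finger_force: 0.0
```

Run:
```python
from h import *
plan([.520,-.2225,.047],-4.4)
im,d=snap('wrist'); cv2.imwrite('pics/w2.png',im[...,::-1])
```

```text
pos [ 0.5202 -0.2217  0.0489] F [0.02 0.05 0.6 ] t 2.73 open 0.0853
shift cm [ 0.01 -0.08  0.19]
twist [-0.02  0.06 -0.07]
```

View pics/w2.png

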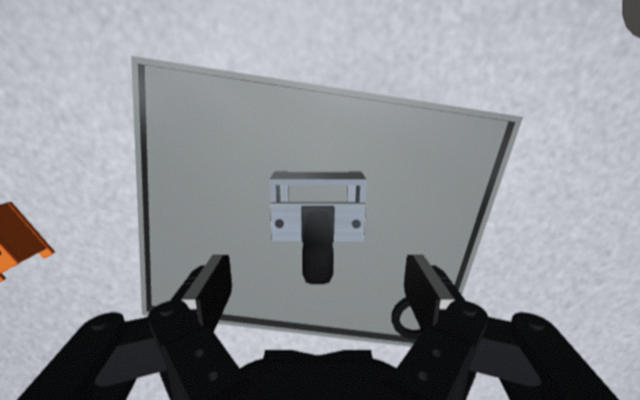

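Wrist view: handle (317,265) is centred between the open fingers (215 and 420), bridge at (318,222). Closing.

Emit:
{"api": "drive_tool", "payload": {
  "twist": [
    [0,0,0],
    [0,0,0],
    [0,0,0],
    [0,0,0],
    [0,0,0],
    [0,0,0],
    [0,0,0],
    [0,0,0],
    [0,0,0],
    [0,0,0],
    [0,0,0],
    [0,0,0]
  ],
  "delta_pos": [
    [0,-0.05,0.1],
    [0,0,0],
    [0,0,0],
    [0,0,0],
    [0,0,0],
    [0,0,0],
    [0,0,0],
    [0,0,0],
    [0,0,0],
    [0,0,0],
    [0,0,0],
    [0,0,0]
  ],
  "fingers": [-1,-1,-1,-1,-1,-1,-1,-1,-1,-1,-1,-1],
  "squeeze": 90
}}

```text
time: 3.78
tool_pos: [0.52, -0.222, 0.0476]
ee_rot: [0.039, 0.999, -0.0, 0.001]
force: [-0.4, 1.6, 5.7]
opening: 0.0136
finger_force: 89.4
```

Emit:
{"api": "drive_tool", "payload": {
  "twist": [
    [0,0,0],
    [0,0,0],
    [0,0,0],
    [0,0,0],
    [0,0,0],
    [0,0,0],
    [0,0,0],
    [0,0,0],
    [0,0,0],
    [0,0,0],
    [0,0,0],
    [0,0,0]
  ],
  "delta_pos": [
    [0,0,-0.3],
    [0,0,-0.6],
    [0,0,-1.2],
    [0,0,-2],
    [0,0,-2.5],
    [0,0,-2.5],
    [0,0,-2.5],
    [0,0,-2.5],
    [0,0,-2.5],
    [0,0,-2.5],
    [0,0,-2],
    [0,0,-1]
  ],
  "fingers": [-1,-1,-1,-1,-1,-1,-1,-1,-1,-1,-1,-1]
}}

```text
time: 4.78
tool_pos: [0.52, -0.2224, 0.2712]
ee_rot: [0.039, 0.999, -0.0, 0.002]
force: [-0.7, 0.1, -1.0]
opening: 0.0136
finger_force: 88.5
```

Run:
```python
from h import *
plan([.60,.28,.28],-13.3)
```

```text
pos [ 0.52   -0.2224  0.2712] F [-0.68  0.05 -0.99] t 4.78 open 0.0136
shift cm [-4.03 50.71 -0.9 ]
twist [-0.02  0.19  8.79]
```

Emit:
{"api": "drive_tool", "payload": {
  "twist": [
    [0,0,0],
    [0,0,0],
    [0,0,0],
    [0,0,0],
    [0,0,0],
    [0,0,0],
    [0,0,0],
    [0,0,0],
    [0,0,0],
    [0,0,0],
    [0,0,0],
    [0,0,0]
  ],
  "delta_pos": [
    [-0.4,1,0],
    [-0.4,2,-0.4],
    [-0.4,3,-0.5],
    [-0.4,3,0],
    [-0.4,3,0],
    [-0.4,3,0],
    [-0.4,3,0],
    [-0.4,3,0],
    [-0.4,3,0],
    [-0.4,3,0],
    [0,3,0],
    [0,3,0]
  ],
  "fingers": [-1,-1,-1,-1,-1,-1,-1,-1,-1,-1,-1,-1]
}}

```text
time: 5.78
tool_pos: [0.5845, 0.1057, 0.2752]
ee_rot: [0.039, 0.999, -0.0, -0.001]
force: [1.0, -0.0, -0.9]
opening: 0.0134
finger_force: 88.5
```

Emit:
{"api": "drive_tool", "payload": {
  "twist": [
    [0,0,0],
    [0,0,0],
    [0,0,0],
    [0,0,0],
    [0,0,0],
    [0,0,0],
    [0,0,1.8],
    [0,0,2.5],
    [0,0,2.5],
    [0,0,2],
    [0,0,0],
    [0,0,0]
  ],
  "delta_pos": [
    [0,3,0],
    [0,3,0],
    [0,3,0],
    [0,3,0],
    [0,3,0],
    [0,2,0],
    [0,0.7,0],
    [0,0,0],
    [0,0,0],
    [0,0,0],
    [0,0,0],
    [0,0,0]
  ],
  "fingers": [-1,-1,-1,-1,-1,-1,-1,-1,-1,-1,-1,-1]
}}

```text
time: 6.78
tool_pos: [0.5988, 0.2802, 0.276]
ee_rot: [0.115, 0.993, -0.001, -0.001]
force: [-0.7, 0.3, -1.6]
opening: 0.0137
finger_force: 88.5
```

Run:
```python
from h import *
im,d=snap('wrist'); cv2.imwrite('pics/w3.png',im[...,::-1])
s=V('wrist');C=s.cloud(); hsv=cv2.cvtColor(im,cv2.COLOR_RGB2HSV)
vv,uu=np.mgrid[:400,:640]
m=((hsv[...,1]<50)&(hsv[...,2]>130)&(abs(C[...,0]-.525)<.05)&(abs(C[...,1]-.284)<.05)&(C[...,2]>.125)&(C[...,2]<.155)).astype(np.uint8)
cs,_=cv2.findContours(m,cv2.RETR_EXTERNAL,cv2.CHAIN_APPROX_NONE)
c=max(cs,key=cv2.contourArea); e=cv2.fitEllipse(c); print('ellipse',e)
for z in(.140,.1385):
    Q=np.array([s.plane(*p[0],z)[:2] for p in c])*1000; print('z',z,cv2.minEnclosingCircle(Q.astype(np.float32)),cv2.fitEllipse(Q.astype(np.float32)))
m=(abs(C[...,2]-.130)<.004)&(abs(C[...,0]-.525)<.2)&(abs(C[...,1]-.24)<.2)
P=C[m]; print('top z',np.median(P[:,2]),len(P))
r=cv2.minAreaRect(P[:,:2].astype(np.float32)*1000); print(r,cv2.boxPoints(r))
Q=C[(C[...,2]>.1445)&(C[...,2]<.152)&(abs(C[...,0]-.525)<.04)&(abs(C[...,1]-.284)<.04)]; print('captop',np.median(Q[:,2]),cv2.minEnclosingCircle(Q[:,:2].astype(np.float32)*1000))
plan([.467,.298,.28],-13.3)
```

```text
ellipse ((303.98382568359375, 105.3513412475586), (51.90613555908203, 54.42537307739258), 171.84222412109375)
z 0.14 ((522.8479614257812, 283.3594970703125), 26.01616096496582) ((522.7899780273438, 283.39373779296875), (50.969573974609375, 51.000099182128906), 5.586246490478516)
z 0.1385 ((522.84765625, 283.29290771484375), 26.142688751220703) ((522.7894897460938, 283.3273010253906), (51.21748352050781, 51.24815368652344), 5.584759712219238)
top z 0.12944326021312313 30943
((501.7204895019531, 196.15570068359375), (298.08392333984375, 188.2520294189453), 76.19050598144531) [[374.73975   73.88919 ]
 [557.55023   28.954498]
 [628.70123  318.4222  ]
 [445.89075  363.3569  ]]
captop 0.14677274238978294 ((523.1552124023438, 283.2689514160156), 19.868976593017578)
pos [0.5989 0.2802 0.2763] F [-0.48 -0.64 -0.89] t 6.83 open 0.0135
shift cm [13.25 -1.29 -0.36]
twist [-0.05 -0.05  0.06]
```

View pics/w3.png

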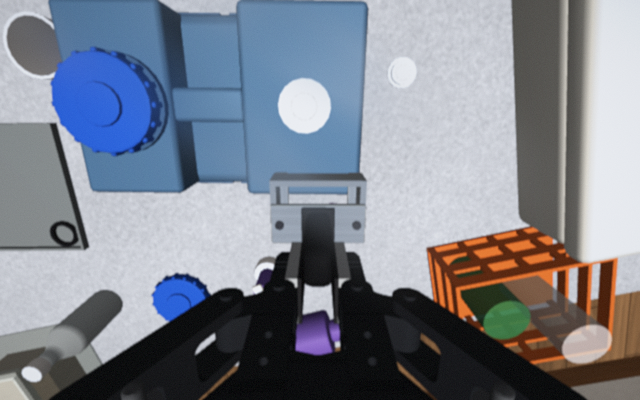

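Wrist view: cap at (304,105) on the tank, small cap (402,72) beside it, puller bridge at (318,222) held square. Cap centre is (0.5228, 0.2833), and the tank-geometry prediction is (0.5232, 0.2836). Next is the puller's pose in the hand.

Run:
```python
from h import *
s=V('wrist');C=s.cloud();st=read_state();M=R.from_quat(st['ee_rot']).as_matrix()
T=((C-st['tool_pos'])@M)*1000
box=(abs(T[...,0])<45)&(abs(T[...,1])<45)
for lo,hi in [(9,21)]:
    m=box&(T[...,2]>lo)&(T[...,2]<hi); vv=np.where(m)[0]
    P=T[m].astype(np.float32); r=cv2.minAreaRect(P[:,:2]); print(lo,hi,len(P),np.median(P[:,2]),r,cv2.boxPoints(r).round(1).tolist())
# bridge rows v 205..240 : left/right limits & depth plane
for v in (208,215,225,235):
    u=np.where((T[v,:,2]>5)&(T[v,:,2]<25)&box[v])[0]; print(v,u.min(),u.max(),T[v,u.min()].round(1),T[v,u.max()].round(1), np.median(T[v,u,2]).round(2))
for y in (-22,22):
    m=box&(abs(T[...,1]-y)<4)&(abs(T[...,0])<10)&(T[...,2]>5)&(T[...,2]<25); print(y,np.median(T[m],0))
for x in (-8,0,8,28):
    m=box&(abs(T[...,0]-x)<3)&(abs(T[...,1])>14)&(T[...,2]>5)&(T[...,2]<30); print(x,np.median(T[m],0) if m.any() else 0)
a=-13.8
c=np.array([.5228,.2833]);d=np.array([np.cos(np.radians(a)),np.sin(np.radians(a))])
t=c-.062*d; print(t); plan([*t,.25],a)
```

```text
Traceback (most recent call last):
cv2.error: OpenCV(4.12.0) /io/opencv/modules/imgproc/src/convhull.cpp:143: error: (-215:Assertion failed) total >= 0 && (depth == CV_32F || depth == CV_32S) in function 'convexHull'
```

Run:
```python
from h import *
s=V('wrist');C=s.cloud();st=read_state();M=R.from_quat(st['ee_rot']).as_matrix()
T=((C-st['tool_pos'])@M)*1000
for v,u in [(225,280),(225,355),(225,292),(215,280),(235,355),(180,318),(150,318)]: print(v,u,s.d[v,u],T[v,u].round(1))
m=(abs(T[...,0])<45)&(abs(T[...,1])<45)&(T[...,2]>5)&(T[...,2]<30); print(m.sum())
if m.sum():
    P=T[m]; r=cv2.minAreaRect(np.ascontiguousarray(P[:,:2],np.float32)); print(r,cv2.boxPoints(r).round(1).tolist(),np.median(P[:,2]))
# edges by ray at bridge top plane tool z=+14.6mm, gray gradient
g=cv2.cvtColor(s.im,cv2.COLOR_RGB2GRAY); print(g[225,262:284],g[225,352:376]); print(g[165:182,318])
a=-13.8
c=np.array([.5228,.2833]);d=np.array([np.cos(np.radians(a)),np.sin(np.radians(a))])
t=c-.062*d; print(t); plan([*t,.25],a)
```

```text
225 280 0.20096785 [ -0.1 -26.   14. ]
225 355 0.20093618 [-0.  24.2 13.9]
225 292 0.20248847 [ -0.7 -18.1  15.4]
215 280 0.19981018 [  6.7 -25.9  14.9]
235 355 0.20372503 [-7.6 24.6 14.4]
180 318 0.19839582 [29.2 -0.6 20.7]
150 318 0.3183713 [ 30.1  -0.3 147. ]
4235
((7.507444381713867, -0.9061927795410156), (64.20942687988281, 44.31789016723633), 89.97894287109375) [[-14.699999809265137, -33.0], [29.700000762939453, -33.0], [29.700000762939453, 31.200000762939453], [-14.600000381469727, 31.200000762939453]] 15.657683522747476
[207 207 210 209 208 208 207 212 206 188 171 163 145  97  64  61  62  65
  67  62  65 100] [113  80  81  78  82  80  80  77 100 137 156 160 159 175 203 215 216 215
 211 212 213 210 212 213]
[132 135 131 134 135 136 135 124 105  90  86  85  86  88  96 121 145]
[0.46258967 0.29808907]
pos [0.5989 0.2802 0.2763] F [-0.48 -0.64 -0.89] t 6.83 open 0.0135
shift cm [13.68 -1.38  2.64]
twist [-0.05 -0.05  0.56]
```

Emit:
{"api": "drive_tool", "payload": {
  "twist": [
    [0,0,0],
    [0,0,0],
    [0,0,0],
    [0,0,0],
    [0,0,0],
    [0,0,0],
    [0,0,0.3],
    [0,0,0.25],
    [0,0,0],
    [0,0,0],
    [0,0,0],
    [0,0,0]
  ],
  "delta_pos": [
    [1.5,-0.2,0],
    [2.5,-0.3,0],
    [3,-0.3,0],
    [3,-0.3,0],
    [2.5,-0.2,0],
    [1.2,0,0],
    [0,0,1],
    [0,0,2],
    [0,0,2.3],
    [0,0,2],
    [0,0,1],
    [0,0,0.5]
  ],
  "fingers": [-1,-1,-1,-1,-1,-1,-1,-1,-1,-1,-1,-1]
}}

```text
time: 7.83
tool_pos: [0.4628, 0.2983, 0.1869]
ee_rot: [0.121, 0.993, -0.001, -0.001]
force: [-0.1, 0.6, -1.2]
opening: 0.0135
finger_force: 88.5
```

```bash
cat >> h.py <<'E'
def rel(cap=(.5228,.2833),yaw=-13.8):
    """cap centre relative to puller origin, tool axes, mm"""
    st=read_state();M=R.from_quat(st['ee_rot']).as_matrix()
    v=M.T@(np.array([*cap,0])-np.array([*st['tool_pos'][:2],0]))*1000
    print('cap from puller (tool axes mm)',(v-[-.5,-.9,0]).round(2),'underside z',(st['tool_pos'][2]*1000-43.6).round(2))
    plan([*st['tool_pos']],yaw)
E
python3 -c "
from h import *
rel()"
```

```text
cap from puller (tool axes mm) [-61.39   0.74  -0.09] underside z 143.27
pos [0.4628 0.2983 0.1869] F [-0.14  0.6  -1.19] t 7.83 open 0.0135
shift cm [0. 0. 0.]
twist [-0.17 -0.08 -0.07]
```

Emit:
{"api": "drive_tool", "payload": {
  "twist": [
    [-0.15,-0.08,0],
    [0,0,0],
    [0,0,0],
    [0,0,0],
    [0,0,0],
    [0,0,0],
    [0,0,0],
    [0,0,0]
  ],
  "delta_pos": [
    [0,0.07,0.3],
    [0,0,0.4],
    [0,0,0.3],
    [0,0,0.15],
    [0,0,0.05],
    [0,0,0.02],
    [0,0,0],
    [0,0,0]
  ],
  "fingers": [-1,-1,-1,-1,-1,-1,-1,-1]
}}

```text
time: 8.5
tool_pos: [0.4632, 0.3, 0.1773]
ee_rot: [0.121, 0.993, 0.001, 0.001]
force: [0.1, -0.4, -1.3]
opening: 0.0136
finger_force: 88.5
```

Emit:
{"api": "drive_tool", "payload": {
  "twist": [
    [0,0,0],
    [0,0,0],
    [0,0,0]
  ],
  "delta_pos": [
    [0,0,0.03],
    [0,0,0.02],
    [0,0,0]
  ],
  "fingers": [-1,-1,-1]
}}

```text
time: 8.75
tool_pos: [0.463, 0.2999, 0.1764]
ee_rot: [0.121, 0.993, 0.001, 0.001]
force: [-0.4, -0.8, -0.4]
opening: 0.0136
finger_force: 88.5
```

Emit:
{"api": "drive_tool", "payload": {
  "twist": [
    [0,0,0],
    [0,0,0],
    [0,0,0]
  ],
  "delta_pos": [
    [0,0,0.05],
    [0,0,0],
    [0,0,0]
  ],
  "fingers": [-1,-1,-1]
}}

```text
time: 9.0
tool_pos: [0.463, 0.2998, 0.1758]
ee_rot: [0.121, 0.993, 0.001, 0.001]
force: [0.4, 0.4, -0.8]
opening: 0.0136
finger_force: 88.5
```

```bash
python3 -c "
from h import *
rel()"
```

```text
cap from puller (tool axes mm) [-61.47  -0.84   0.08] underside z 132.25
pos [0.463  0.2998 0.1758] F [ 0.41  0.45 -0.85] t 9.0 open 0.0136
shift cm [0. 0. 0.]
twist [ 0.15  0.08 -0.06]
```

Emit:
{"api": "drive_tool", "payload": {
  "twist": [
    [0.1,0.05,0],
    [0,0,0],
    [0,0,0],
    [0,0,0]
  ],
  "delta_pos": [
    [0,-0.08,0.05],
    [0,0,0.04],
    [0,0,0.03],
    [0,0,0]
  ],
  "fingers": [-1,-1,-1,-1]
}}

```text
time: 9.33
tool_pos: [0.4629, 0.299, 0.1746]
ee_rot: [0.121, 0.993, 0.0, 0.0]
force: [0.3, -0.3, -1.2]
opening: 0.0134
finger_force: 88.5
```

```bash
python3 -c "
from h import *
rel()"
```

```text
cap from puller (tool axes mm) [-6.146e+01 -2.000e-02  3.000e-02] underside z 130.99
pos [0.4629 0.299  0.1746] F [ 0.27 -0.34 -1.21] t 9.33 open 0.0134
shift cm [0. 0. 0.]
twist [ 0.04  0.03 -0.06]
```

Aligned. Touching down gently.

Emit:
{"api": "drive_tool", "payload": {
  "twist": [
    [0,0,0],
    [0,0,0],
    [0,0,0],
    [0,0,0]
  ],
  "delta_pos": [
    [0,0,0.05],
    [0,0,0.03],
    [0,0,0],
    [0,0,0]
  ],
  "fingers": [-1,-1,-1,-1]
}}

```text
time: 9.67
tool_pos: [0.4628, 0.2991, 0.1739]
ee_rot: [0.121, 0.993, 0.0, 0.0]
force: [-0.0, 0.5, -1.3]
opening: 0.0138
finger_force: 88.5
```

Emit:
{"api": "drive_tool", "payload": {
  "twist": [
    [0,0,0],
    [0,0,0],
    [0,0,0]
  ],
  "delta_pos": [
    [0,0,0.04],
    [0,0,0],
    [0,0,0]
  ],
  "fingers": [-1,-1,-1]
}}

```text
time: 9.92
tool_pos: [0.463, 0.2992, 0.1736]
ee_rot: [0.121, 0.993, 0.001, 0.0]
force: [-0.3, 0.0, -0.0]
opening: 0.0138
finger_force: 88.6
```

Emit:
{"api": "drive_tool", "payload": {
  "twist": [
    [0,0,0],
    [0,0,0],
    [0,0,0]
  ],
  "delta_pos": [
    [0,0,0.04],
    [0,0,0],
    [0,0,0]
  ],
  "fingers": [-1,-1,-1]
}}

```text
time: 10.17
tool_pos: [0.4631, 0.2992, 0.1736]
ee_rot: [0.121, 0.993, 0.001, 0.001]
force: [-1.4, -0.4, 3.6]
opening: 0.0137
finger_force: 89.2
```

Emit:
{"api": "drive_tool", "payload": {
  "twist": [
    [0,0,0],
    [0,0,0],
    [0,0,0],
    [0,0,0],
    [0,0,0],
    [0,0,0],
    [0,0,0],
    [0,0,0]
  ],
  "delta_pos": [
    [0,0,-0.03],
    [-0.2,0,0],
    [-0.3,0,0],
    [-0.3,0,0],
    [-0.3,0,0],
    [-0.2,0,0],
    [0,0,0],
    [0,0,0]
  ],
  "fingers": [-1,-1,-1,-1,-1,-1,-1,-1]
}}

```text
time: 10.83
tool_pos: [0.476, 0.2961, 0.1736]
ee_rot: [0.121, 0.993, 0.001, 0.001]
force: [-0.1, 1.8, 3.7]
opening: 0.0139
finger_force: 89.3
```

```bash
python3 -c "
from h import *
rel()"
```

```text
cap from puller (tool axes mm) [-47.99  -0.32   0.05] underside z 129.96
pos [0.476  0.2961 0.1736] F [-0.06  1.8   3.66] t 10.83 open 0.0139
shift cm [0. 0. 0.]
twist [ 0.08  0.06 -0.06]
```

Emit:
{"api": "drive_tool", "payload": {
  "twist": [
    [0.05,0.05,0],
    [0,0,0],
    [0,0,0],
    [0,0,0],
    [0,0,0],
    [0,0,0],
    [0,0,0],
    [0,0,0]
  ],
  "delta_pos": [
    [0,-0.02,-0.03],
    [-0.3,0,0],
    [-0.4,0,0],
    [-0.4,0,0],
    [-0.4,0,0],
    [-0.3,0,0],
    [0,0,0],
    [0,0,0]
  ],
  "fingers": [-1,-1,-1,-1,-1,-1,-1,-1]
}}

```text
time: 11.5
tool_pos: [0.4935, 0.2911, 0.1736]
ee_rot: [0.121, 0.993, -0.0, 0.0]
force: [0.4, -1.3, 2.8]
opening: 0.0137
finger_force: 89.0
```

```bash
python3 -c "
from h import *
rel()"
```

```text
cap from puller (tool axes mm) [-2.98e+01  3.90e-01  1.00e-02] underside z 130.02
pos [0.4935 0.2911 0.1736] F [ 0.41 -1.29  2.77] t 11.5 open 0.0137
shift cm [0. 0. 0.]
twist [-0.02  0.01 -0.08]
```

Emit:
{"api": "drive_tool", "payload": {
  "twist": [
    [0,0,0],
    [0,0,0],
    [0,0,0],
    [0,0,0],
    [0,0,0],
    [0,0,0],
    [0,0,0],
    [0,0,0],
    [0,0,0]
  ],
  "delta_pos": [
    [-0.2,0.03,-0.01],
    [-0.4,0,0],
    [-0.5,0,0],
    [-0.5,0,0],
    [-0.4,0,0],
    [-0.2,0,0],
    [-0.2,0,0],
    [0,0,0],
    [0,0,0]
  ],
  "fingers": [-1,-1,-1,-1,-1,-1,-1,-1,-1]
}}

```text
time: 12.25
tool_pos: [0.5167, 0.2859, 0.1736]
ee_rot: [0.121, 0.993, -0.0, -0.0]
force: [1.0, -0.8, 0.8]
opening: 0.0136
finger_force: 88.9
```

```bash
python3 -c "
from h import *
rel()"
```

```text
cap from puller (tool axes mm) [-6.09 -0.17  0.  ] underside z 130.01
pos [0.5167 0.2859 0.1736] F [ 0.96 -0.75  0.81] t 12.25 open 0.0136
shift cm [0. 0. 0.]
twist [-0.   -0.   -0.07]
```

Emit:
{"api": "drive_tool", "payload": {
  "twist": [
    [0,0,0],
    [0,0,0],
    [0,0,0],
    [0,0,0],
    [0,0,0],
    [0,0,0]
  ],
  "delta_pos": [
    [-0.15,0,0],
    [-0.15,0,0],
    [-0.1,0,0],
    [-0.08,0,0],
    [0,0,0],
    [0,0,0]
  ],
  "fingers": [-1,-1,-1,-1,-1,-1]
}}

```text
time: 12.75
tool_pos: [0.521, 0.2847, 0.1736]
ee_rot: [0.121, 0.993, -0.0, -0.0]
force: [-0.0, -1.8, -0.6]
opening: 0.0136
finger_force: 88.7
```

Emit:
{"api": "drive_tool", "payload": {
  "twist": [
    [0,0,0],
    [0,0,0],
    [0,0,0],
    [0,0,0]
  ],
  "delta_pos": [
    [-0.04,0,0],
    [-0.03,0,0],
    [0,0,0],
    [0,0,0]
  ],
  "fingers": [-1,-1,-1,-1]
}}

```text
time: 13.08
tool_pos: [0.5216, 0.2846, 0.1736]
ee_rot: [0.121, 0.993, -0.0, -0.0]
force: [1.3, 0.2, -1.5]
opening: 0.0137
finger_force: 88.6
```

Emit:
{"api": "drive_tool", "payload": {
  "twist": [
    [0,0,0],
    [0,0,0],
    [0,0,0],
    [0,0,0]
  ],
  "delta_pos": [
    [-0.04,0,0.01],
    [-0.03,0,0],
    [0,0,0],
    [0,0,0]
  ],
  "fingers": [-1,-1,-1,-1]
}}

```text
time: 13.42
tool_pos: [0.5223, 0.2845, 0.1736]
ee_rot: [0.121, 0.993, -0.0, -0.0]
force: [-0.5, -0.1, -0.8]
opening: 0.0131
finger_force: 88.6
```

Emit:
{"api": "drive_tool", "payload": {
  "twist": [
    [0,0,0],
    [0,0,0],
    [0,0,0]
  ],
  "delta_pos": [
    [-0.03,0,0],
    [0,0,0],
    [0,0,0]
  ],
  "fingers": [-1,-1,-1]
}}

```text
time: 13.67
tool_pos: [0.5226, 0.2844, 0.1736]
ee_rot: [0.121, 0.993, 0.0, -0.0]
force: [-0.2, -0.9, -0.7]
opening: 0.0134
finger_force: 88.6
```

```bash
python3 -c "
from h import *
rel()"
```

```text
cap from puller (tool axes mm) [ 0.01 -0.13 -0.  ] underside z 130.04
pos [0.5226 0.2844 0.1736] F [-0.19 -0.86 -0.72] t 13.67 open 0.0134
shift cm [0. 0. 0.]
twist [-0.   -0.03 -0.06]
```

Emit:
{"api": "drive_tool", "payload": {
  "twist": [
    [0,0,0],
    [0,0,0],
    [0,0,0],
    [0,0,0]
  ],
  "delta_pos": [
    [-0.03,0,0],
    [-0.02,0,0],
    [0,0,0],
    [0,0,0]
  ],
  "fingers": [-1,-1,-1,-1]
}}

```text
time: 14.0
tool_pos: [0.523, 0.2843, 0.1736]
ee_rot: [0.121, 0.993, -0.0, -0.0]
force: [-1.6, -0.1, -0.9]
opening: 0.0136
finger_force: 88.6
```

Emit:
{"api": "drive_tool", "payload": {
  "twist": [
    [0,0,0],
    [0,0,0],
    [0,0,0]
  ],
  "delta_pos": [
    [-0.03,0,0],
    [0,0,0],
    [0,0,0]
  ],
  "fingers": [-1,-1,-1]
}}

```text
time: 14.25
tool_pos: [0.5233, 0.2843, 0.1737]
ee_rot: [0.121, 0.993, 0.0, -0.0]
force: [-1.3, -0.3, -0.5]
opening: 0.0138
finger_force: 88.6
```

Emit:
{"api": "drive_tool", "payload": {
  "twist": [
    [0,0,0],
    [0,0,0],
    [0,0,0]
  ],
  "delta_pos": [
    [-0.03,0,0],
    [0,0,0],
    [0,0,0]
  ],
  "fingers": [-1,-1,-1]
}}

```text
time: 14.5
tool_pos: [0.5235, 0.2842, 0.1737]
ee_rot: [0.121, 0.993, 0.0, -0.0]
force: [-2.2, 0.3, 0.7]
opening: 0.0139
finger_force: 88.8
```

Emit:
{"api": "drive_tool", "payload": {
  "twist": [
    [0,0,0],
    [0,0,0],
    [0,0,0]
  ],
  "delta_pos": [
    [-0.03,0,0],
    [0,0,0],
    [0,0,0]
  ],
  "fingers": [-1,-1,-1]
}}

```text
time: 14.75
tool_pos: [0.5238, 0.2841, 0.1738]
ee_rot: [0.121, 0.993, 0.0, -0.0]
force: [-4.5, 1.0, 1.7]
opening: 0.0138
finger_force: 88.9
```

```bash
python3 -c "
from h import *
rel()"
```

```text
cap from puller (tool axes mm) [ 1.25 -0.14  0.  ] underside z 130.17
pos [0.5238 0.2841 0.1738] F [-4.51  0.98  1.74] t 14.75 open 0.0138
shift cm [0. 0. 0.]
twist [-0.   -0.03 -0.05]
```

Fully home with a gentle stop (~4.6 N). Easing off slightly, then rising until the feet meet the rim.

Emit:
{"api": "drive_tool", "payload": {
  "twist": [
    [0,0,0],
    [0,0,0],
    [0,0,0],
    [0,0,0],
    [0,0,0],
    [0,0,0],
    [0,0,0],
    [0,0,0]
  ],
  "delta_pos": [
    [0.03,0,0],
    [0,0,-0.04],
    [0,0,-0.05],
    [0,0,-0.05],
    [0,0,-0.05],
    [0,0,-0.04],
    [0,0,0],
    [0,0,0]
  ],
  "fingers": [-1,-1,-1,-1,-1,-1,-1,-1]
}}

```text
time: 15.42
tool_pos: [0.5236, 0.284, 0.1758]
ee_rot: [0.121, 0.993, -0.0, -0.0]
force: [-3.6, 0.1, -4.0]
opening: 0.0134
finger_force: 88.3
```

```bash
python3 -c "
from h import *
rel()"
```

```text
cap from puller (tool axes mm) [1.07 0.02 0.  ] underside z 132.23
pos [0.5236 0.284  0.1758] F [-3.62  0.13 -4.05] t 15.42 open 0.0134
shift cm [0. 0. 0.]
twist [-0.02 -0.04 -0.06]
```

Emit:
{"api": "drive_tool", "payload": {
  "twist": [
    [0,0,0],
    [0,0,0],
    [0,0,0],
    [0,0,0],
    [0,0,0]
  ],
  "delta_pos": [
    [0.02,0,0],
    [0,0,-0.02],
    [0,0,-0.02],
    [0,0,-0.01],
    [0,0,0]
  ],
  "fingers": [-1,-1,-1,-1,-1]
}}

```text
time: 15.83
tool_pos: [0.5235, 0.2842, 0.1766]
ee_rot: [0.121, 0.993, 0.0, -0.0]
force: [-2.8, 0.9, -1.7]
opening: 0.0139
finger_force: 88.3
```

Emit:
{"api": "drive_tool", "payload": {
  "twist": [
    [0,0,0],
    [0,0,0],
    [0,0,0],
    [0,0,0]
  ],
  "delta_pos": [
    [0,0,-0.01],
    [0,0,-0.01],
    [0,0,-0.01],
    [0,0,-0.01]
  ],
  "fingers": [-1,-1,-1,-1]
}}

```text
time: 16.17
tool_pos: [0.5235, 0.2842, 0.1768]
ee_rot: [0.121, 0.993, 0.0, -0.0]
force: [-2.0, 1.4, -4.2]
opening: 0.0138
finger_force: 88.3
```

Emit:
{"api": "drive_tool", "payload": {
  "twist": [
    [0,0,0],
    [0,0,0],
    [0,0,0],
    [0,0,0],
    [0,0,0],
    [0,0,0]
  ],
  "delta_pos": [
    [0,0,-0.01],
    [0,0,-0.01],
    [0,0,-0.01],
    [0,0,-0.01],
    [0,0,-0.01],
    [0,0,-0.01]
  ],
  "fingers": [-1,-1,-1,-1,-1,-1]
}}

```text
time: 16.67
tool_pos: [0.5232, 0.2842, 0.177]
ee_rot: [0.121, 0.993, -0.0, -0.001]
force: [-1.0, 0.5, -8.8]
opening: 0.0138
finger_force: 88.0
```

Emit:
{"api": "drive_tool", "payload": {
  "twist": [
    [0,0,0],
    [0,0,0],
    [0,0,0],
    [0,0,0]
  ],
  "delta_pos": [
    [0,0,-0.01],
    [0,0,-0.01],
    [0,0,-0.01],
    [0,0,-0.01]
  ],
  "fingers": [-1,-1,-1,-1]
}}

```text
time: 17.0
tool_pos: [0.5231, 0.2841, 0.1772]
ee_rot: [0.121, 0.993, -0.0, -0.001]
force: [-1.3, 0.9, -12.7]
opening: 0.0136
finger_force: 88.0
```

Emit:
{"api": "drive_tool", "payload": {
  "twist": [
    [0,0,0],
    [0,0,0],
    [0,0,0],
    [0,0,0],
    [0,0,0],
    [0,0,0]
  ],
  "delta_pos": [
    [0,0,-0.01],
    [0,0,-0.01],
    [0,0,-0.01],
    [0,0,-0.005],
    [0,0,-0.005],
    [0,0,-0.005]
  ],
  "fingers": [-1,-1,-1,-1,-1,-1]
}}

```text
time: 17.5
tool_pos: [0.5231, 0.284, 0.1778]
ee_rot: [0.121, 0.993, -0.0, -0.001]
force: [-0.9, 1.0, -18.2]
opening: 0.0133
finger_force: 88.0
```

Emit:
{"api": "drive_tool", "payload": {
  "twist": [
    [0,0,0],
    [0,0,0],
    [0,0,0],
    [0,0,0],
    [0,0,0],
    [0,0,0]
  ],
  "delta_pos": [
    [0,0,-0.005],
    [0,0,-0.005],
    [0,0,-0.005],
    [0,0,-0.005],
    [0,0,-0.005],
    [0,0,-0.005]
  ],
  "fingers": [-1,-1,-1,-1,-1,-1]
}}

```text
time: 18.0
tool_pos: [0.5233, 0.284, 0.1785]
ee_rot: [0.121, 0.993, -0.0, -0.0]
force: [-1.6, 1.2, -19.2]
opening: 0.0134
finger_force: 88.0
```

Emit:
{"api": "drive_tool", "payload": {
  "twist": [
    [0,0,0],
    [0,0,0],
    [0,0,0],
    [0,0,0],
    [0,0,0],
    [0,0,0]
  ],
  "delta_pos": [
    [0,0,-0.005],
    [0,0,-0.005],
    [0,0,-0.005],
    [0,0,-0.005],
    [0,0,-0.005],
    [0,0,-0.005]
  ],
  "fingers": [-1,-1,-1,-1,-1,-1]
}}

```text
time: 18.5
tool_pos: [0.5235, 0.2842, 0.179]
ee_rot: [0.121, 0.993, -0.0, -0.0]
force: [-3.0, -0.2, -17.1]
opening: 0.014
finger_force: 88.2
```

Emit:
{"api": "drive_tool", "payload": {
  "twist": [
    [0,0,0],
    [0,0,0],
    [0,0,0],
    [0,0,0],
    [0,0,0],
    [0,0,0]
  ],
  "delta_pos": [
    [0,0,-0.005],
    [0,0,-0.005],
    [0,0,-0.005],
    [0,0,-0.005],
    [0,0,-0.005],
    [0,0,-0.005]
  ],
  "fingers": [-1,-1,-1,-1,-1,-1]
}}

```text
time: 19.0
tool_pos: [0.5236, 0.2842, 0.1795]
ee_rot: [0.121, 0.993, 0.0, -0.0]
force: [-2.8, 0.3, -15.0]
opening: 0.0135
finger_force: 88.5
```

Emit:
{"api": "drive_tool", "payload": {
  "twist": [
    [0,0,0],
    [0,0,0],
    [0,0,0],
    [0,0,0],
    [0,0,0],
    [0,0,0]
  ],
  "delta_pos": [
    [0,0,-0.008],
    [0,0,-0.008],
    [0,0,-0.008],
    [0,0,-0.008],
    [0,0,-0.007],
    [0,0,-0.007]
  ],
  "fingers": [-1,-1,-1,-1,-1,-1]
}}

```text
time: 19.5
tool_pos: [0.5236, 0.2843, 0.1798]
ee_rot: [0.121, 0.993, 0.0, -0.0]
force: [-3.1, 1.3, -15.3]
opening: 0.0136
finger_force: 88.5
```

Emit:
{"api": "drive_tool", "payload": {
  "twist": [
    [0,0,0],
    [0,0,0],
    [0,0,0],
    [0,0,0],
    [0,0,0],
    [0,0,0]
  ],
  "delta_pos": [
    [0,0,-0.007],
    [0,0,-0.007],
    [0,0,-0.007],
    [0,0,-0.007],
    [0,0,-0.007],
    [0,0,-0.007]
  ],
  "fingers": [-1,-1,-1,-1,-1,-1]
}}

```text
time: 20.0
tool_pos: [0.5236, 0.2843, 0.1802]
ee_rot: [0.121, 0.993, 0.0, -0.0]
force: [-2.5, 0.3, -14.8]
opening: 0.0137
finger_force: 88.5
```

Emit:
{"api": "drive_tool", "payload": {
  "twist": [
    [0,0,0],
    [0,0,0],
    [0,0,0],
    [0,0,0],
    [0,0,0],
    [0,0,0]
  ],
  "delta_pos": [
    [0,0,-0.01],
    [0,0,-0.01],
    [0,0,-0.008],
    [0,0,-0.008],
    [0,0,-0.008],
    [0,0,-0.008]
  ],
  "fingers": [-1,-1,-1,-1,-1,-1]
}}

```text
time: 20.5
tool_pos: [0.5235, 0.2843, 0.1807]
ee_rot: [0.121, 0.993, 0.0, -0.0]
force: [-2.7, -0.0, -14.2]
opening: 0.0137
finger_force: 88.6
```

Emit:
{"api": "drive_tool", "payload": {
  "twist": [
    [0,0,0],
    [0,0,0],
    [0,0,0],
    [0,0,0],
    [0,0,0],
    [0,0,0]
  ],
  "delta_pos": [
    [0,0,-0.008],
    [0,0,-0.008],
    [0,0,-0.008],
    [0,0,-0.008],
    [0,0,-0.008],
    [0,0,-0.008]
  ],
  "fingers": [-1,-1,-1,-1,-1,-1]
}}

```text
time: 21.0
tool_pos: [0.5235, 0.2843, 0.1812]
ee_rot: [0.121, 0.993, 0.0, -0.0]
force: [-2.7, 0.4, -13.2]
opening: 0.0135
finger_force: 88.6
```

Emit:
{"api": "drive_tool", "payload": {
  "twist": [
    [0,0,0],
    [0,0,0],
    [0,0,0],
    [0,0,0],
    [0,0,0],
    [0,0,0]
  ],
  "delta_pos": [
    [0,0,-0.01],
    [0,0,-0.01],
    [0,0,-0.01],
    [0,0,-0.01],
    [0,0,-0.008],
    [0,0,-0.008]
  ],
  "fingers": [-1,-1,-1,-1,-1,-1]
}}

```text
time: 21.5
tool_pos: [0.5235, 0.2842, 0.1816]
ee_rot: [0.121, 0.993, 0.0, -0.0]
force: [-2.2, 0.7, -14.4]
opening: 0.0133
finger_force: 88.6
```

Emit:
{"api": "drive_tool", "payload": {
  "twist": [
    [0,0,0],
    [0,0,0],
    [0,0,0],
    [0,0,0],
    [0,0,0],
    [0,0,0]
  ],
  "delta_pos": [
    [0,0,-0.008],
    [0,0,-0.008],
    [0,0,-0.008],
    [0,0,-0.008],
    [0,0,-0.008],
    [0,0,-0.008]
  ],
  "fingers": [-1,-1,-1,-1,-1,-1]
}}

```text
time: 22.0
tool_pos: [0.5242, 0.2845, 0.1837]
ee_rot: [0.12, 0.993, 0.001, 0.001]
force: [-3.8, -0.5, -2.2]
opening: 0.0136
finger_force: 90.3
```

Emit:
{"api": "drive_tool", "payload": {
  "twist": [
    [0,0,0],
    [0,0,0],
    [0,0,0],
    [0,0,0],
    [0,0,0],
    [0,0,0],
    [0,0,0],
    [0,0,0],
    [0,0,0],
    [0,0,0]
  ],
  "delta_pos": [
    [0,0,-0.05],
    [0,0,-0.1],
    [0,0,-0.15],
    [0,0,-0.25],
    [0,0,-0.3],
    [0,0,-0.3],
    [0,0,-0.3],
    [0,0,-0.3],
    [0,0,-0.2],
    [0,0,-0.1]
  ],
  "fingers": [-1,-1,-1,-1,-1,-1,-1,-1,-1,-1]
}}

```text
time: 22.83
tool_pos: [0.5238, 0.2843, 0.2032]
ee_rot: [0.121, 0.993, 0.0, 0.0]
force: [-0.0, 0.3, -2.0]
opening: 0.0133
finger_force: 90.7
```

Run:
```python
from h import *
rel()
im,d=snap('side'); im2,d2=snap('scene')
s=V('side'); 
def proj(s,P):
    c=s.M.T@(np.array(P)-s.p); return (s.K@c/c[2])[:2]
out=[]
for n,i in(('side',im),('scene',im2)):
    u,v=proj(V(n),[.523,.284,.16]).astype(int); print(n,u,v)
    out.append(cv2.resize(i[max(v-40,0):v+40,u-50:u+50],(400,320),interpolation=2))
cv2.imwrite('pics/c2.png',np.hstack(out)[...,::-1])
```

```text
cap from puller (tool axes mm) [ 1.21 -0.35 -0.  ] underside z 159.65
pos [0.5238 0.2843 0.2032] F [-0.01  0.27 -2.01] t 22.83 open 0.0133
shift cm [0. 0. 0.]
twist [ 0.04  0.01 -0.06]
side 314 240
scene 400 134
```

View pics/c2.png

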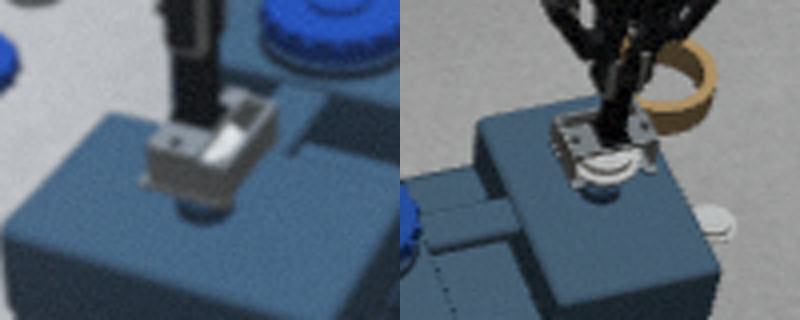

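The crops show the cap level in the puller with the bare neck below it, clear of the tank. Carrying it smoothly to the tray.

```bash
python3 -c "
from h import *
plan([.564,-.2335,.26])"
```

```text
pos [0.5236 0.2843 0.2029] F [ 0.36  0.56 -0.97] t 22.93 open 0.0136
shift cm [-16.32 -49.3   -5.73]
```

Emit:
{"api": "drive_tool", "payload": {
  "twist": [
    [0,0,0],
    [0,0,0],
    [0,0,0],
    [0,0,0],
    [0,0,0],
    [0,0,0],
    [0,0,0],
    [0,0,0],
    [0,0,0],
    [0,0,0]
  ],
  "delta_pos": [
    [0,0,-0.2],
    [0,0,-0.4],
    [0,0,-0.7],
    [0,0,-0.8],
    [0,0,-0.8],
    [0,0,-0.8],
    [0,0,-0.8],
    [0,0,-0.7],
    [0,0,-0.4],
    [0,0,-0.2]
  ],
  "fingers": [-1,-1,-1,-1,-1,-1,-1,-1,-1,-1]
}}

```text
time: 23.77
tool_pos: [0.5237, 0.2844, 0.2617]
ee_rot: [0.121, 0.993, 0.0, 0.0]
force: [0.1, 0.7, -1.4]
opening: 0.0133
finger_force: 90.8
```

Emit:
{"api": "drive_tool", "payload": {
  "twist": [
    [0,0,0],
    [0,0,0],
    [0,0,0],
    [0,0,0],
    [0,0,0],
    [0,0,0],
    [0,0,0],
    [0,0,0],
    [0,0,0],
    [0,0,0],
    [0,0,0],
    [0,0,0]
  ],
  "delta_pos": [
    [-0.1,-0.3,0],
    [-0.2,-0.6,0],
    [-0.3,-0.9,0],
    [-0.4,-1.2,0],
    [-0.5,-1.5,0],
    [-0.6,-1.8,0],
    [-0.6,-1.8,0],
    [-0.6,-1.8,0],
    [-0.6,-1.8,0],
    [-0.6,-1.8,0],
    [-0.6,-1.8,0],
    [-0.6,-1.8,0]
  ],
  "fingers": [-1,-1,-1,-1,-1,-1,-1,-1,-1,-1,-1,-1]
}}

```text
time: 24.77
tool_pos: [0.5375, 0.1021, 0.2607]
ee_rot: [0.121, 0.993, -0.0, -0.0]
force: [0.6, 0.6, -1.7]
opening: 0.0135
finger_force: 90.8
```

Emit:
{"api": "drive_tool", "payload": {
  "twist": [
    [0,0,0],
    [0,0,0],
    [0,0,0],
    [0,0,0],
    [0,0,0],
    [0,0,0],
    [0,0,0],
    [0,0,0],
    [0,0,0],
    [0,0,0],
    [0,0,0],
    [0,0,0]
  ],
  "delta_pos": [
    [-0.6,-1.8,0],
    [-0.6,-1.8,0],
    [-0.6,-1.8,0],
    [-0.6,-1.8,0],
    [-0.6,-1.8,0],
    [-0.6,-1.8,0],
    [-0.6,-1.8,0],
    [-0.6,-1.8,0],
    [-0.6,-1.8,0],
    [-0.6,-1.8,0],
    [-0.6,-1.8,0],
    [-0.6,-1.8,0]
  ],
  "fingers": [-1,-1,-1,-1,-1,-1,-1,-1,-1,-1,-1,-1]
}}

```text
time: 25.77
tool_pos: [0.5552, -0.1246, 0.2607]
ee_rot: [0.121, 0.993, 0.0, -0.0]
force: [0.3, -0.1, -1.9]
opening: 0.0133
finger_force: 90.7
```

Emit:
{"api": "drive_tool", "payload": {
  "twist": [
    [0,0,0],
    [0,0,0],
    [0,0,0],
    [0,0,0],
    [0,0,0],
    [0,0,0],
    [0,0,0],
    [0,0,0],
    [0,0,0],
    [0,0,0]
  ],
  "delta_pos": [
    [-0.6,-1.8,0],
    [-0.6,-1.8,0],
    [-0.6,-1.8,0],
    [-0.5,-1.6,0],
    [-0.4,-1.3,0],
    [-0.3,-1,0],
    [-0.2,-0.7,0],
    [-0.1,-0.4,0],
    [0,-0.2,0],
    [0,0,0]
  ],
  "fingers": [-1,-1,-1,-1,-1,-1,-1,-1,-1,-1]
}}

```text
time: 26.6
tool_pos: [0.5626, -0.2332, 0.2606]
ee_rot: [0.121, 0.993, 0.0, -0.0]
force: [0.6, -0.2, -1.2]
opening: 0.0134
finger_force: 90.9
```

Run:
```python
from h import *
plan([.564,-.2335,.0536],-13)
im,d=snap('scene'); 
i=im[150:260,180:320]
cv2.imwrite('pics/c3.png',cv2.resize(i,None,fx=4,fy=4,interpolation=2)[...,::-1])
```

```text
pos [ 0.5626 -0.2332  0.2606] F [ 0.63 -0.22 -1.16] t 26.6 open 0.0134
shift cm [-1.50e-01  1.00e-02  2.07e+01]
twist [ 0.   -0.03 -0.86]
```

View pics/c3.png

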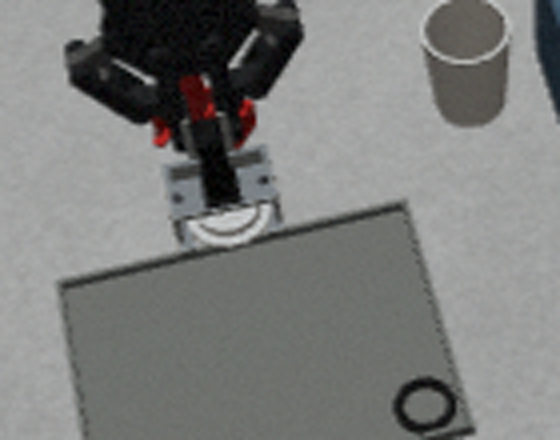

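Cap still seated in the puller (at about (230,225) in the crop). Lowering over the tray.

Emit:
{"api": "drive_tool", "payload": {
  "twist": [
    [0,0,0],
    [0,0,0],
    [0,0,0],
    [0,0,0],
    [0,0,0],
    [0,0,0],
    [0,0,0],
    [0,0,0],
    [0,0,0],
    [0,0,0],
    [0,0,0],
    [0,0,0]
  ],
  "delta_pos": [
    [0,0,0.3],
    [0,0,0.7],
    [0,0,1.2],
    [0,0,1.7],
    [0,0,2],
    [0,0,2],
    [0,0,2],
    [0,0,2],
    [0,0,2],
    [0,0,2],
    [0,0,1.7],
    [0,0,1.2]
  ],
  "fingers": [-1,-1,-1,-1,-1,-1,-1,-1,-1,-1,-1,-1]
}}

```text
time: 27.65
tool_pos: [0.5616, -0.2325, 0.0702]
ee_rot: [0.12, 0.993, 0.0, -0.001]
force: [0.4, -0.2, -1.4]
opening: 0.0136
finger_force: 90.8
```

Emit:
{"api": "drive_tool", "payload": {
  "twist": [
    [0,0,0],
    [0,0,0],
    [0,0,0],
    [0,0,0],
    [0,0,0],
    [0,0,0]
  ],
  "delta_pos": [
    [0,0,0.6],
    [0,0,0.4],
    [0,0,0.2],
    [0,0,0.1],
    [0,0,0],
    [0,0,0]
  ],
  "fingers": [-1,-1,-1,-1,-1,-1]
}}

```text
time: 28.15
tool_pos: [0.5631, -0.2332, 0.0603]
ee_rot: [0.121, 0.993, 0.0, 0.0]
force: [0.8, 0.3, -1.9]
opening: 0.0137
finger_force: 90.7
```

Emit:
{"api": "drive_tool", "payload": {
  "twist": [
    [0,0,0],
    [0,0,0],
    [0,0,0],
    [0,0,0],
    [0,0,0],
    [0,0,0],
    [0,0,0],
    [0,0,0],
    [0,0,0],
    [0,0,0],
    [0,0,0],
    [0,0,0]
  ],
  "delta_pos": [
    [0,0,0.1],
    [0,0,0.1],
    [0,0,0.1],
    [0,0,0.1],
    [0,0,0.1],
    [0,0,0.08],
    [0,0,0.08],
    [0,0,0.07],
    [0,0,0.06],
    [0,0,0.06],
    [0,0,0.05],
    [0,0,0.05]
  ],
  "fingers": [-1,-1,-1,-1,-1,-1,-1,-1,-1,-1,-1,-1]
}}

```text
time: 29.15
tool_pos: [0.5627, -0.2332, 0.0501]
ee_rot: [0.121, 0.993, 0.0, -0.0]
force: [-0.3, 0.5, -0.6]
opening: 0.0134
finger_force: 90.9
```

Emit:
{"api": "drive_tool", "payload": {
  "twist": [
    [0,0,0],
    [0,0,0],
    [0,0,0],
    [0,0,0]
  ],
  "delta_pos": [
    [0,0,0.05],
    [0,0,0.05],
    [0,0,0],
    [0,0,0]
  ],
  "fingers": [-1,-1,-1,-1]
}}

```text
time: 29.48
tool_pos: [0.5627, -0.2332, 0.0491]
ee_rot: [0.121, 0.993, 0.0, -0.0]
force: [0.6, -0.8, -1.2]
opening: 0.0134
finger_force: 91.0
```

Emit:
{"api": "drive_tool", "payload": {
  "twist": [
    [0,0,0],
    [0,0,0],
    [0,0,0],
    [0,0,0]
  ],
  "delta_pos": [
    [0,0,0.05],
    [0,0,0.04],
    [0,0,0],
    [0,0,0]
  ],
  "fingers": [-1,-1,-1,-1]
}}

```text
time: 29.82
tool_pos: [0.5627, -0.2332, 0.0482]
ee_rot: [0.121, 0.993, 0.0, -0.0]
force: [-0.1, 0.3, -1.6]
opening: 0.0134
finger_force: 90.4
```

Emit:
{"api": "drive_tool", "payload": {
  "twist": [
    [0,0,0],
    [0,0,0],
    [0,0,0],
    [0,0,0]
  ],
  "delta_pos": [
    [0,0,0.04],
    [0,0,0.02],
    [0,0,0],
    [0,0,0]
  ],
  "fingers": [-1,-1,-1,-1]
}}

```text
time: 30.15
tool_pos: [0.5628, -0.2332, 0.0478]
ee_rot: [0.121, 0.993, -0.0, -0.0]
force: [0.4, -0.1, 1.4]
opening: 0.0132
finger_force: 90.7
```

Feet are on the tray. Raising a hair and drawing straight out.

Emit:
{"api": "drive_tool", "payload": {
  "twist": [
    [0,0,0],
    [0,0,0],
    [0,0,0],
    [0,0,0],
    [0,0,0],
    [0,0,0],
    [0,0,0],
    [0,0,0],
    [0,0,0],
    [0,0,0],
    [0,0,0],
    [0,0,0]
  ],
  "delta_pos": [
    [0,0,-0.06],
    [0.1,0,0],
    [0.2,0,0],
    [0.3,0,0],
    [0.4,0,0],
    [0.4,0,0],
    [0.4,0,0],
    [0.4,0,0],
    [0.4,0,0],
    [0.4,0,0],
    [0.4,0,0],
    [0.4,0,0]
  ],
  "fingers": [-1,-1,-1,-1,-1,-1,-1,-1,-1,-1,-1,-1]
}}

```text
time: 31.15
tool_pos: [0.5254, -0.224, 0.0483]
ee_rot: [0.121, 0.993, 0.0, -0.0]
force: [-0.5, 1.2, -0.6]
opening: 0.0135
finger_force: 90.4
```

Emit:
{"api": "drive_tool", "payload": {
  "twist": [
    [0,0,0],
    [0,0,0],
    [0,0,0],
    [0,0,0],
    [0,0,0],
    [0,0,0],
    [0,0,0],
    [0,0,0],
    [0,0,0],
    [0,0,0],
    [0,0,0],
    [0,0,0]
  ],
  "delta_pos": [
    [0.5,0,0],
    [0.6,0,0],
    [0.6,0,0],
    [0.6,0,0],
    [0.6,0,0],
    [0.5,0,0],
    [0.3,0,0],
    [0.1,0,0],
    [0,0,0],
    [0,0,0.03],
    [0,0,0.03],
    [0,0,0]
  ],
  "fingers": [-1,-1,-1,-1,-1,-1,-1,-1,-1,-1,-1,-1]
}}

```text
time: 32.15
tool_pos: [0.4892, -0.2151, 0.0477]
ee_rot: [0.121, 0.993, -0.0, -0.0]
force: [-0.2, 0.1, 2.1]
opening: 0.0137
finger_force: 90.6
```

Run:
```python
from h import *
plan([.564,-.2335,.0536],-13)
im,d=snap('scene'); 
i=im[190:290,180:320]
cv2.imwrite('pics/c4.png',cv2.resize(i,None,fx=4,fy=4,interpolation=2)[...,::-1])
```

```text
pos [ 0.4892 -0.2151  0.0477] F [-0.16  0.12  2.07] t 32.15 open 0.0137
shift cm [-7.7   0.   -0.59]
twist [-0.   -0.01 -0.85]
```

View pics/c4.png

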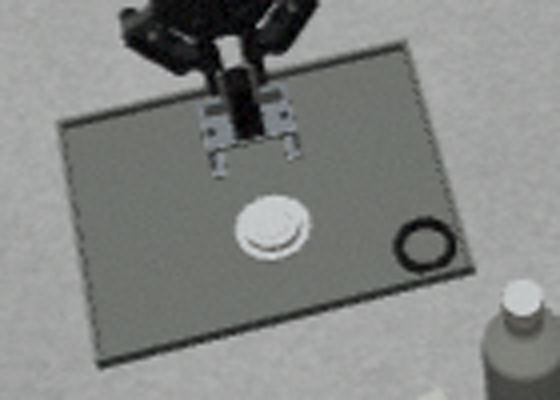

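The crop shows the cap on its skirt at (272,227) and the puller standing clear at (248,125), both inside the tray. Releasing and retreating.

Emit:
{"api": "drive_tool", "payload": {
  "twist": [
    [0,0,0],
    [0,0,0],
    [0,0,0],
    [0,0,0],
    [0,0,0],
    [0,0,0],
    [0,0,0],
    [0,0,0],
    [0,0,0],
    [0,0,0]
  ],
  "delta_pos": [
    [0,0,0],
    [0,0,0],
    [0,0,0],
    [0,0,0],
    [0,0,0],
    [0,0,0],
    [0,0,0],
    [0,0,0],
    [0,0,0],
    [0,0,0]
  ],
  "fingers": [-0.6,-0.4,-0.2,0,0,0,0,0,0,0],
  "squeeze": 20
}}

```text
time: 33.03
tool_pos: [0.4889, -0.215, 0.0477]
ee_rot: [0.121, 0.993, 0.0, -0.0]
force: [0.4, 0.7, 0.4]
opening: 0.0426
finger_force: 0.0
```

Emit:
{"api": "drive_tool", "payload": {
  "twist": [
    [0,0,0],
    [0,0,0],
    [0,0,0],
    [0,0,0],
    [0,0,0],
    [0,0,0],
    [0,0,0],
    [0,0,0],
    [0,0,0],
    [0,0,0],
    [0,0,0],
    [0,0,0]
  ],
  "delta_pos": [
    [0,0,-0.3],
    [0,0,-0.6],
    [0,0,-1],
    [0,0,-1.5],
    [0,0,-2],
    [0,0,-2],
    [0,0,-2.5],
    [0,0,-2.5],
    [0,0,-2.5],
    [0,0,-1.5],
    [0,0,-0.5],
    [0,0,0]
  ],
  "fingers": [0,0,0,0,0,0,0,0,0,0,0,0]
}}

```text
time: 34.03
tool_pos: [0.4897, -0.2152, 0.2189]
ee_rot: [0.121, 0.993, 0.0, 0.002]
force: [-0.3, 0.6, 0.1]
opening: 0.043
finger_force: 0.0
```

Run:
```python
from h import *
print(read_state()['opening'],read_state()['tool_pos'])
im,d=snap('scene'); s=V('scene'); C=s.cloud()
near=lambda x,y,r:(np.hypot(C[...,0]-x,C[...,1]-y)<r)
m=near(.489,-.215,.045)&(C[...,2]>.08)&(C[...,2]<.1); print('handle top',np.median(C[m],0),m.sum())
m=near(.563,-.233,.03)&(C[...,2]>.0185)&(C[...,2]<.03); print('cap top',np.median(C[m],0),m.sum())
cv2.imwrite('pics/f.png',im[...,::-1])
```

```text
0.04300024704183541 [ 0.48969947 -0.21517014  0.21891223]
handle top [ 0.49448614 -0.21541143  0.09003567] 45
cap top [ 0.566571   -0.23082054  0.02229024] 147
```

View pics/f.png

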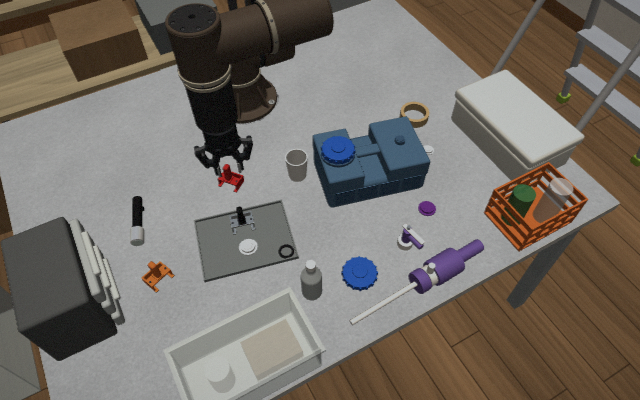

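The final view shows the puller upright at (240,220), the cap skirt down at (249,247), the neck bare at (400,140), and everything else where it was.

```bash
python3 -c "
from cell import *
print(close_job())"
```

```text
the job is handed in; nothing more can be done
None
```

The job is handed in at about 34 s: the cap came off with a steady pull of about 12–18 N and now stands skirt down on the tray, with the puller upright and clear of it and everything else undisturbed; no verdict was returned.

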